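Release and slide off a terminal box cover

ROBOT

A 6-joint arm with a two-finger parallel gripper is mounted at the origin on a cart in front of the work surface, level with it; the furniture and walls round the work are solid. World frame = base frame: x ahead of the robot, y to its left, z up, the work surface at z = 0. Lengths are in m, angles in degrees, forces in N, time in s.
With the tool pointing down it reaches from about 0.35 to 0.875 m from the base axis. Payload 4.2 kg.
Tool frame: the origin (TCP) lies midway between the tips of the shut fingers; the grasp point (between the pads) lies 19 mm behind it; z points along the fingers, y is the line along which they close (so a half turn about z gives the same grasp; the last joint's range is limited). The gripper opens to 87 mm and grips with 3 to 60 N. Pads are 19 mm wide; open, the fingers measure 117 mm over their backs; the gripper's body (75 mm by 190 mm) begins 51 mm behind the grasp point.
Start: joints at [-56.345, 22.042, 0.453, 0, -68.411, -14.817], TCP at [0.202, -0.591, 0.223] pointing down, gripper open.
Joint ranges: [-179.83, 179.83], [-69.29, 118.12], [-61.27, 80.66], [-181.25, 117.63], [-171.15, -9.14], [-177.46, 177.46]. Speed limits (degrees/s): [159.86, 159.86, 180, 180, 180, 180].

INTERFACE

Orientations are given as a 3x3 rotation matrix whose columns are the frame's x, y, z axes.
In Python, from station import sense, capture, camera_params, finish_job gives the robot as it stands.
- The arm moves only by the tool drive_tool, never from a script. Its argument "rows" is a list of rows, each an object of numbers: "tx", "ty", "tz": the shift along the tool's x, y, z in cm; "ax", "ay", "az": the turn, a rotation vector about the tool's x, y, z in rad; "claw": the finger opening in cm, from 0 to 8.7. In form: [{"tx": .., "ty": .., "tz": .., "ax": .., "ay": .., "az": .., "claw": ..}, ...]. A call has 1 to 10 rows; each row shifts and turns the commanded pose from where the row before left it, along the tool's axes as they then stand; what a row does not reach is not made up. A row lasts 1/12 s, in which the tool goes at most 41.7 mm and 7.16 degrees, less where a joint would pass 70% of its speed; a pose out of reach is approached as far as the arm can. A call with a gripper value outside its range is refused whole. The fingers move at their own pace and stop on an object; the grip force is fixed at half the most. Time passes only in rows, so rows that do not move let the fingers close. It gives the time, the measured TCP pose, the force, the opening and the grip force at its end, in the units of the state.
- sense(): the state, without advancing time (a new reading comes with each control period).
- capture(name): name is "scene" or "top" or "wrist"; returns (picture, depth): 384x512x3 uint8, red, green, blue; 384x512 float32, m along the optical axis (not along the pixel's ray), 0 where there is no reading.
- camera_params(name): a dict with "intrinsics" (3x3 intrinsics, pixels), "R" (3x3) and "t" (3): a world point X has camera coordinates R X + t; the wrist camera has in their place "tool_from_camera" (4x4, takes a point from camera to tool coordinates, whose origin is the TCP and whose axes are the flange's). Camera axes: x right, y down, z forward; pixel columns grow to the right and rows downward; lengths in m; the calibration is good to about 2 mm. A picture is of the moment at which its call begins: read the wrist's pose just before it. camera_params takes no time and is no camera call.
- finish_job(): hands the job in; it is judged then, once.
The state is a dict: "time_s": time; "joints": joint angles; "joint_velocities": joint speeds; "effort": joint torques, N m; "tcp_pos": TCP position; "ee_rot": TCP orientation; "wrist_force": force on the tool from outside, world axes, zero at the start; "moment": the same for the moment, N m; "gripper_width": opening from 0.0 (shut) to 1.0 (fully open); "gripper_force": force on a finger pad.
Only numpy, scipy, OpenCV 4.12 (cv2) and the standard library are available. Lean on these libraries where they do the work, as an engineer would, in place of code of your own. Each camera call takes 0.05 s, during which the arm holds its last target. There are 200 camera calls.

TASK

On the longer of the two terminal boxes, press the black snap tab fully in with a fingertip, then push the released cover by its rib off the box and along onto the tray, up to the stop, so that it lies flat there with the box open. Only touch and push: do not lift or carry the cover. Leave the shorter box shut and do not disturb the loose things round about.

Things in the scene. Friction and masses are not known exactly. Their poses are not given: they have to be found in the camera images.
- long_box: The longer terminal box with tray, fixed to the bench: grey, 290 mm long, 100 mm wide, two cable glands. Origin on the bench under the snap tab, midway across; +x: cover slides off, z up. Box x = -138 to +24 mm, tray to 152 with an upright stop at 146 (52 mm high). Cover runs on rails 40 mm high, |y| 30 to 50 mm; up to x = -16 lips (|y| 36 to 50, tops 50 mm high) overhang its edges.
- long_tab (a joint): Snap tab of the longer box: black, 36 mm along x (-16 to +20 mm) by 28 mm, just ahead of the seated cover's front edge; slides straight down. In m: 0 = out (top 50 mm above the bench, blocks the cover, whose top is at 48 mm), 0.008 = fully in (top 42 mm, below the cover's plate). About 5 N moves it; no return spring, it stays where pushed.
- long_tab_top (a point): Point on the upper face of the longer box's snap tab where to press it (20 mm from the tab's edge next to the cover, 4 mm past x = 0 of long_box; the cover's edge is 2 mm beyond the tab's edge); moves down with the tab.
- long_cover: Loose steel cover of the longer box, 0.18 to 0.35 kg, 110 mm along x, 80 mm wide, 8 mm thick. Origin: centre of its underside, x along the slide direction. Seated at x = -73 mm of long_box; against the tray's stop at x = +91 mm. 1.5 mm sideways play. The plate's underside is 4 mm above the rails, so it passes over the pressed tab.
- long_rib (a point): Middle of the top edge of the push rib that stands across the longer cover: 56 mm wide across, 6 mm thick, 17 mm above the cover's top face; 10 mm ahead (+x) of the cover's centre. Push on its rear (-x) face.
- long_tray (a point): Fixed point on the longer box's tray, on the midline at rail height: where the cover's origin comes when the cover meets the stop.
- short_box: The shorter terminal box with tray, fixed to the bench: grey, 210 mm long, 100 mm wide, one cable gland; leave it shut. Origin on the bench under the snap tab, midway across; +x: cover slides off, z up. Box x = -98 to +24 mm, tray to 112 with an upright stop at 106 (52 mm high). Cover runs on rails 40 mm high, |y| 30 to 50 mm; up to x = -16 lips (|y| 36 to 50, tops 50 mm high) overhang its edges.
- short_tab (a joint): Snap tab of the shorter box: black, 36 mm along x (-16 to +20 mm) by 28 mm, just ahead of the seated cover's front edge; slides straight down. In m: 0 = out (top 50 mm above the bench, blocks the cover, whose top is at 48 mm), 0.008 = fully in (top 42 mm, below the cover's plate). About 5 N moves it; no return spring, it stays where pushed.
- short_cover: Steel cover of the shorter box, 70 mm long, 80 mm wide, same shape; origin at the centre of its underside. Seated; leave it.
- nut: Bystander: loose bright hex nut, 28x24x13 mm, between the boxes; origin at its underside.
- block: Bystander: loose steel block, 30x40x18 mm, between the boxes; origin at its underside.
- screw: Bystander: loose black cap screw, 53x15x16 mm, lying between the boxes; origin at its underside.
- driver: Bystander: loose red-handled screwdriver, 212x26x29 mm, lying near the right edge; origin at its underside.
- marker: Bystander: loose black marker, 132x16x16 mm, lying left of the boxes; origin at its underside.

How it is judged:
By the outcome, as a careful person would: the job done as asked, in the order asked, and still so for the second after the job is handed in, with the robot touching nothing.
It also fails if it takes over 40 s, if anything falls off the work surface, if the arm or the gripper's body presses on something with over 40 N, if the wrist force passes 120 N, or if a joint passes its speed limit or range.

## Working session

There is one attempt and no reset: what is moved stays moved. The work goes in short steps, Python scripts to look and compute and a tool call to move; the robot and the scene stay as the last step left them, time stands still between calls to the robot, and variables do not carry over. Pictures are saved under pics/ and viewed, at most 10 in all, crops included, and the job is handed in when it is done.

Besides the shell and the picture viewer there is one more tool, called after ">>>" as a command line: name --argument value ..., lists and objects as JSON in quotes. drive_tool: Moves the arm, as the interface text tells. Its arguments: {"type":"object","properties":{"rows":{"type":"array"}},"required":["rows"]}

```bash
mkdir -p pics
python3 - <<'E'
from station import *
import cv2,numpy as np
s=sense();print(s['time_s'],s['tcp_pos'],np.round(s['ee_rot'],3).tolist(),s['wrist_force'])
for n in("top","scene"):
    p,d=capture(n);cv2.imwrite(f"pics/{n}.png",p[:,:,::-1]);np.savez(f"{n}.npz",p=p,d=d)
    c=camera_params(n);print(n,c)
print(camera_params("wrist"))
E
```

```text
0.0 [ 0.20164621 -0.59094908  0.22146521] [[-0.946, -0.323, -0.001], [-0.323, 0.946, 0.002], [0.0, 0.002, -1.0]] [ 0.06291868 -0.53019554 -0.10149762]
top {'intrinsics': array([[423.81798798,   0.        , 254.27555932],
       [  0.        , 423.81798798, 189.75340086],
       [  0.        ,   0.        ,   1.        ]]), 'R': array([[ 0.00904306, -0.9998849 ,  0.01218272],
       [-0.98937481, -0.01071461, -0.14499199],
       [ 0.14510583, -0.01074211, -0.98935782]]), 't': array([-0.00190317,  0.49669061,  1.42742628])}
scene {'intrinsics': array([[417.9923568 ,   0.        , 250.58835639],
       [  0.        , 417.9923568 , 185.29526341],
       [  0.        ,   0.        ,   1.        ]]), 'R': array([[-0.59750324, -0.80185457,  0.00437319],
       [-0.60115482,  0.44432895, -0.66421733],
       [ 0.53066257, -0.39950097, -0.74752673]]), 't': array([0.31763838, 0.34428648, 0.87685294])}
{'intrinsics': array([[274.12350073,   0.        , 252.5860683 ],
       [  0.        , 274.12350073, 192.7301589 ],
       [  0.        ,   0.        ,   1.        ]]), 'tool_from_camera': array([[-2.60080069e-04, -9.65185387e-01, -2.61566629e-01,
         7.18297699e-02],
       [ 9.99999948e-01, -3.00902778e-04,  1.16019806e-04,
        -1.91852639e-04],
       [-1.90686747e-04, -2.61566586e-01,  9.65185415e-01,
        -1.61781874e-01],
       [ 0.00000000e+00,  0.00000000e+00,  0.00000000e+00,
         1.00000000e+00]])}
```

View pics/top.png

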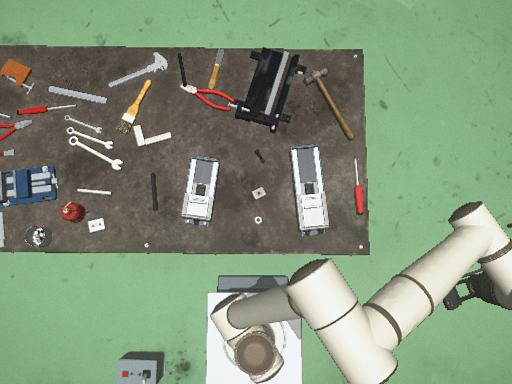

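View pics/scene.png

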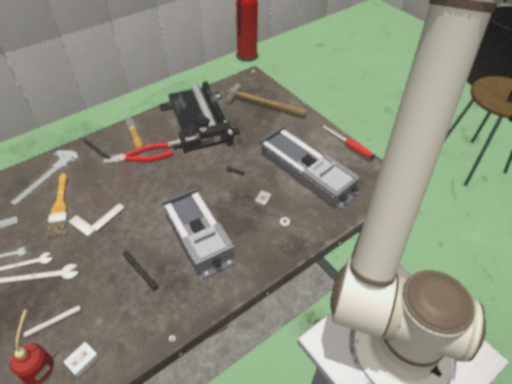

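The top view shows the long box at about columns 291-328, rows 146-233, with its black tab at about (309,183) and glands at the near end. So the cover slides away from the robot. The short box is at about (200,190). I'll enlarge the long box and cast rays.

```bash
cat > h.py <<'E'
import numpy as np,cv2
from station import *
def ray(c,uv,z):
    "pixel of a fixed camera -> world point at height z"
    K,R,t=c['intrinsics'],c['R'],c['t']
    d=R.T@np.linalg.solve(K,[*uv,1]);o=-R.T@t
    return o+d*(z-o[2])/d[2]
E
python3 - <<'E'
from h import *
rois={'top':(275,135,70,110),'scene':(250,115,120,100)}
ims=[]
for n,(x,y,w,h) in rois.items():
    p=np.load(n+'.npz')['p'];c=camera_params(n)
    r=p[y:y+h,x:x+w];g=r.max(2)
    ims.append(cv2.resize(r[:100],None,fx=4,fy=4,interpolation=cv2.INTER_CUBIC))
    # box outline (bright) -> black blobs inside
    m=cv2.morphologyEx((g>110).astype(np.uint8),cv2.MORPH_CLOSE,np.ones((3,3)))
    cs=cv2.findContours(m,cv2.RETR_EXTERNAL,2)[0];b=max(cs,key=cv2.contourArea)
    rr=cv2.minAreaRect(b);print(n,'box rect',rr,'off',x,y)
    bp=cv2.boxPoints(rr)+[x,y];print([ray(c,q,.045).round(3).tolist() for q in bp])
    ins=cv2.drawContours(np.zeros_like(g),[cv2.convexHull(b)],-1,255,-1)
    for th in(60,75):
        k=((g<th)&(ins>0)).astype(np.uint8)
        N,L,S,C=cv2.connectedComponentsWithStats(k)
        for i in range(1,N):
            if S[i,4]>25:print(th,S[i],C[i]+[x,y],ray(c,C[i]+[x,y],.05).round(4))
cv2.imwrite('pics/crop.png',np.hstack(ims)[:,:,::-1])
E
```

```text
top box rect ((35.5, 51.5), (67.0, 99.0), -0.0) off 275 135
[[0.338, -0.075, 0.045], [0.683, -0.075, 0.045], [0.686, -0.31, 0.045], [0.34, -0.302, 0.045]]
75 [17 37  9 60 76] [295.11842105 202.30263158] [ 0.4529 -0.1365  0.05  ]
scene box rect ((65.5, 41.0), (82.0, 107.0), 90.0) off 250 115
[[0.743, -0.202, 0.045], [0.542, -0.474, 0.045], [0.309, -0.221, 0.045], [0.476, 0.005, 0.045]]
75 [52 40 13 11 80] [307.575  160.0625] [ 0.5034 -0.179   0.05  ]
```

View pics/crop.png

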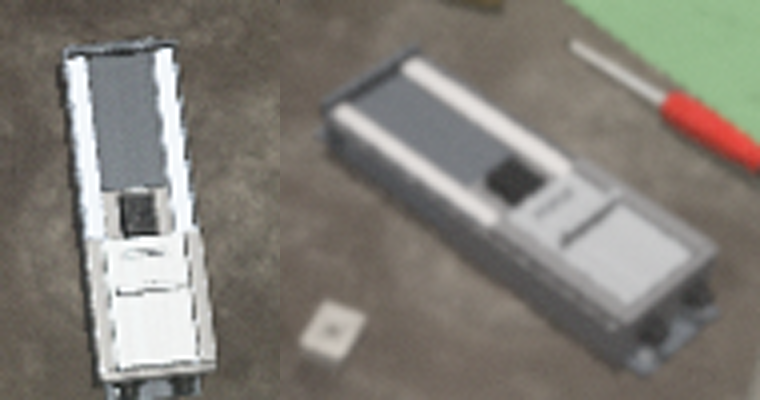

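The crop shows the tab centre at about (309.5,188) in top and (309,160.5) in scene. In top, the stop's top middle is at about (305,146.5) and the cover's near end at about (314.5,227). Next come the tab position and the yaw.

Run:
```python
from h import *
for n,pts in {'top':[(138,213,.05,'tab'),(120,44,.052,'stop'),(158,366,.05,'near'),(77,58,.04,'Lrail far'),(163,50,.04,'R far'),(92,232,.04,'L near'),(184,232,.04,'R near')],
 'scene':[(516-280,182,.05,'tab'),(372-280,78,.052,'stop'),(670-280,285,.05,'near')]}.items():
    o={'top':(275,135),'scene':(250,115)}[n]
    for u,v,z,l in pts: print(n,l,ray(camera_params(n),((u+.5)/4+o[0]-.5,(v+.5)/4+o[1]-.5),z).round(4))
```

```text
top tab [ 0.5032 -0.1848  0.05  ]
top stop [ 0.6512 -0.1703  0.052 ]
top near [ 0.3725 -0.2005  0.05  ]
top Lrail far [ 0.6412 -0.1341  0.04  ]
top R far [ 0.6493 -0.2096  0.04  ]
top L near [ 0.4877 -0.1464  0.04  ]
top R near [ 0.4886 -0.2258  0.04  ]
scene tab [ 0.5015 -0.1813  0.05  ]
scene stop [ 0.6459 -0.1669  0.052 ]
scene near [ 0.368  -0.1987  0.05  ]
```

>>> drive_tool --rows '[{"tx": -2.77, "ty": 1.93, "claw": 0}, {"tx": -2.77, "ty": 1.93, "claw": 0}, {"tx": -2.77, "ty": 1.93, "claw": 0}, {"tx": -2.77, "ty": 1.93, "claw": 0}, {"tx": -2.77, "ty": 1.93, "claw": 0}, {"tx": -2.77, "ty": 1.93, "claw": 0}, {"tx": -2.77, "ty": 1.93, "claw": 0}, {"tx": -2.77, "ty": 1.93, "claw": 0}, {"tx": -2.77, "ty": 1.93, "claw": 0}, {"tx": -2.77, "ty": 1.93, "claw": 0}]'

```text
invalid input at $.rows[0]: expected keys tx, ty, tz, ax, ay, az, claw
```

>>> drive_tool --rows '[{"tx": -2.77, "ty": 1.93, "claw": 0}, {"tx": -2.77, "ty": 1.93, "claw": 0}, {"tx": -2.77, "ty": 1.93, "claw": 0}, {"tx": 0, "az": 0.111, "claw": 0}, {"tx": 0, "az": 0.111, "tz": 2, "claw": 0}, {"tx": 0, "claw": 0}]'

```text
invalid input at $.rows[0]: expected keys tx, ty, tz, ax, ay, az, claw
```

Run:
```python
from h import *
s=sense();print(s['time_s'],s['tcp_pos'],np.round(s['ee_rot'],4).tolist(),s['wrist_force'])
p,d=capture("wrist");np.savez('w1.npz',p=p,d=d,t=s['tcp_pos'],R=s['ee_rot']);cv2.imwrite('pics/w1.png',p[:,:,::-1])
```

```text
0.1 [ 0.20166312 -0.59100655  0.22159054] [[-0.9465, -0.3228, -0.0007], [-0.3228, 0.9465, 0.0018], [0.0001, 0.0019, -1.0]] [-0.14670364  0.32468211  0.77571873]
```

View pics/w1.png

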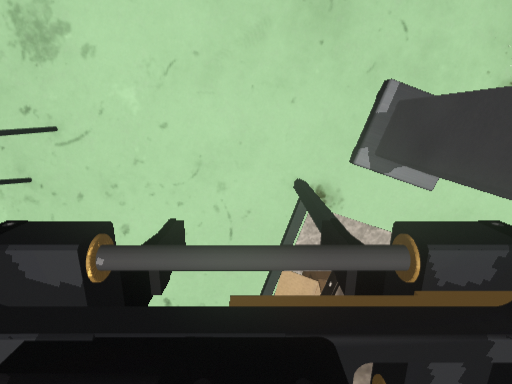

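The view shows the open fingers at rows 220-300 and the floor above them. The call was refused because every key is required, so I'll send it again in full.

>>> drive_tool --rows '[{"tx": -2.77, "ty": 1.93, "tz": 0, "ax": 0, "ay": 0, "az": 0, "claw": 0}, {"tx": -2.77, "ty": 1.93, "tz": 0, "ax": 0, "ay": 0, "az": 0, "claw": 0}, {"tx": -2.77, "ty": 1.93, "tz": 0, "ax": 0, "ay": 0, "az": 0, "claw": 0}, {"tx": -2.77, "ty": 1.93, "tz": 0, "ax": 0, "ay": 0, "az": 0, "claw": 0}, {"tx": -2.77, "ty": 1.93, "tz": 0, "ax": 0, "ay": 0, "az": 0, "claw": 0}, {"tx": -2.77, "ty": 1.93, "tz": 0, "ax": 0, "ay": 0, "az": 0, "claw": 0}, {"tx": -2.77, "ty": 1.93, "tz": 0, "ax": 0, "ay": 0, "az": 0, "claw": 0}, {"tx": -2.77, "ty": 1.93, "tz": 0, "ax": 0, "ay": 0, "az": 0, "claw": 0}, {"tx": -2.77, "ty": 1.93, "tz": 0, "ax": 0, "ay": 0, "az": 0, "claw": 0}, {"tx": -2.77, "ty": 1.93, "tz": 0, "ax": 0, "ay": 0, "az": 0, "claw": 0}]'

```text
time_s: 0.98
tcp_pos: [0.4022, -0.3178, 0.2225]
ee_rot: [[-0.946, -0.323, -0.0], [-0.323, 0.946, 0.0], [0.0, 0.0, -1.0]]
wrist_force: [0.2, -1.7, -0.3]
gripper_width: 0.32
gripper_force: 0.0
```

>>> drive_tool --rows '[{"tx": -2.77, "ty": 1.93, "tz": 0, "ax": 0, "ay": 0, "az": 0, "claw": 0}, {"tx": -2.77, "ty": 1.93, "tz": 0, "ax": 0, "ay": 0, "az": 0, "claw": 0}, {"tx": -2.77, "ty": 1.93, "tz": 0, "ax": 0, "ay": 0, "az": 0, "claw": 0}, {"tx": -2.77, "ty": 1.93, "tz": 0, "ax": 0, "ay": 0, "az": 0, "claw": 0}, {"tx": 0, "ty": 0, "tz": 1, "ax": 0, "ay": 0, "az": 0.111, "claw": 0}, {"tx": 0, "ty": 0, "tz": 1, "ax": 0, "ay": 0, "az": 0.111, "claw": 0}, {"tx": 0, "ty": 0, "tz": 0, "ax": 0, "ay": 0, "az": 0, "claw": 0}]'

```text
time_s: 1.57
tcp_pos: [0.4805, -0.2093, 0.2003]
ee_rot: [[-0.994, -0.106, -0.005], [-0.106, 0.994, 0.002], [0.004, 0.002, -1.0]]
wrist_force: [-0.7, -0.2, -0.8]
gripper_width: 0.007
gripper_force: 0.0
```

Run:
```python
from h import *
s=sense();print(s['time_s'],s['tcp_pos'],np.round(s['ee_rot'],4).tolist(),s['wrist_force'])
p,d=capture("wrist");np.savez('w1.npz',p=p,d=d,t=s['tcp_pos'],R=s['ee_rot']);cv2.imwrite('pics/w2.png',p[:,:,::-1])
```

```text
1.5667 [ 0.48050015 -0.20931086  0.20027969] [[-0.9944, -0.1057, -0.0046], [-0.1057, 0.9944, 0.0016], [0.0044, 0.002, -1.0]] [-0.66378405 -0.18409861 -0.81374379]
```

View pics/w2.png

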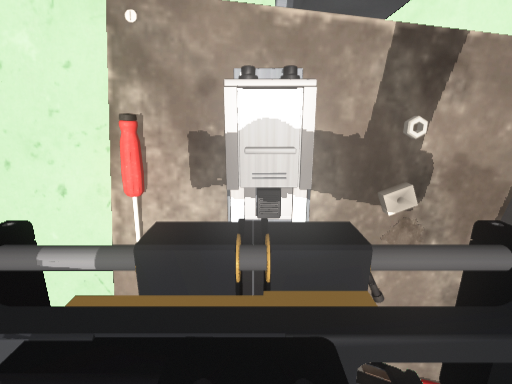

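The wrist view shows the box upright in the image: lip edges at columns 225 and 316, rear edge at row 81, rib at about (268,150), cover front at row 187 and tab at about (269,203). I'll measure these with edge masks and cast rays.

```bash
cat >> h.py <<'E'
def wray(f,uv,z):
    c=camera_params('wrist');T=c['tool_from_camera'];d=np.linalg.solve(c['intrinsics'],[*uv,1])
    o=f['R']@T[:3,3]+f['t'];d=f['R']@T[:3,:3]@d
    return o+d*(z-o[2])/d[2]
E
python3 - <<'E'
from h import *
f=np.load('w1.npz');p=f['p'];g=p.max(2)
k=(g<90).astype(np.uint8);k[:186]=0;k[222:]=0;k[:,:245]=0;k[:,295:]=0
N,L,S,C=cv2.connectedComponentsWithStats(k)
for i in range(1,N):
    if S[i,4]>60:print('tab',S[i],C[i],wray(f,C[i],.05).round(4))
# lip edges per row by strongest gradient
gx=np.abs(cv2.Sobel(cv2.cvtColor(p,cv2.COLOR_RGB2GRAY),cv2.CV_32F,1,0))
rows=np.arange(95,185,6)
P={}
for a,b,l in((218,234,'L'),(305,325,'R')):
    P[l]=np.array([wray(f,(a+gx[r,a:b].argmax(),r),.05) for r in rows])
    q=np.polyfit(P[l][:,0],P[l][:,1],1);print(l,'yaw',np.degrees(np.arctan(q[0])),'y at .45',np.polyval(q,.45))
for n,uv,z in(('front',(269,187),.048),('rib',(269,150),.065),('rear',(270,80),.05),('tabmid',(269,203),.05)):
    print(n,wray(f,uv,z).round(4), 'depth z?',f['d'][uv[1],uv[0]])
E
```

```text
tab [257 188  24  17 300] [269.23333333 193.98333333] [ 0.492  -0.1883  0.05  ]
L yaw 6.305438076128228 y at .45 -0.24342494923268615
R yaw 6.395741621236145 y at .45 -0.143258845165199
front [ 0.4841 -0.1894  0.048 ] depth z? 0.33376327
rib [ 0.4393 -0.1959  0.065 ] depth z? 0.2955319
rear [ 0.3673 -0.2026  0.05  ] depth z? 0.29100838
tabmid [ 0.5031 -0.1872  0.05  ] depth z? 0.32766697
```

>>> drive_tool --rows '[{"tx": -1.4, "ty": 0.95, "tz": 1, "ax": 0, "ay": 0, "az": 0.002, "claw": 0}, {"tx": -1.4, "ty": 0.95, "tz": 1, "ax": 0, "ay": 0, "az": 0.002, "claw": 0}, {"tx": 0, "ty": 0, "tz": 3, "ax": 0, "ay": 0, "az": 0, "claw": 0}, {"tx": 0, "ty": 0, "tz": 3, "ax": 0, "ay": 0, "az": 0, "claw": 0}, {"tx": 0, "ty": 0, "tz": 3, "ax": 0, "ay": 0, "az": 0, "claw": 0}, {"tx": 0, "ty": 0, "tz": 2, "ax": 0, "ay": 0, "az": 0, "claw": 0}, {"tx": 0, "ty": 0, "tz": 0.8, "ax": 0, "ay": 0, "az": 0, "claw": 0}, {"tx": 0, "ty": 0, "tz": 0, "ax": 0, "ay": 0, "az": 0, "claw": 0}, {"tx": 0, "ty": 0, "tz": 0, "ax": 0, "ay": 0, "az": 0, "claw": 0}]'

```text
time_s: 2.37
tcp_pos: [0.5084, -0.1889, 0.0651]
ee_rot: [[-0.995, -0.104, 0.001], [-0.104, 0.995, -0.001], [-0.001, -0.001, -1.0]]
wrist_force: [0.4, 0.4, 0.8]
gripper_width: 0.002
gripper_force: 0.0
```

Run:
```python
from h import *
s=sense();print(s['tcp_pos'],s['wrist_force'])
p,d=capture("scene");q=p[100:220,240:400];p2,_=capture("wrist")
cv2.imwrite('pics/a.png',np.hstack([cv2.resize(q,(512,384),interpolation=2),p2[100:340,140:400].repeat(1,0)[:240].copy() if 0 else cv2.resize(p2[100:292,180:324],(288,384))])[:,:,::-1])
```

```text
[ 0.50835789 -0.18887186  0.0650739 ] [0.38930949 0.43963009 0.83811202]
```

View pics/a.png

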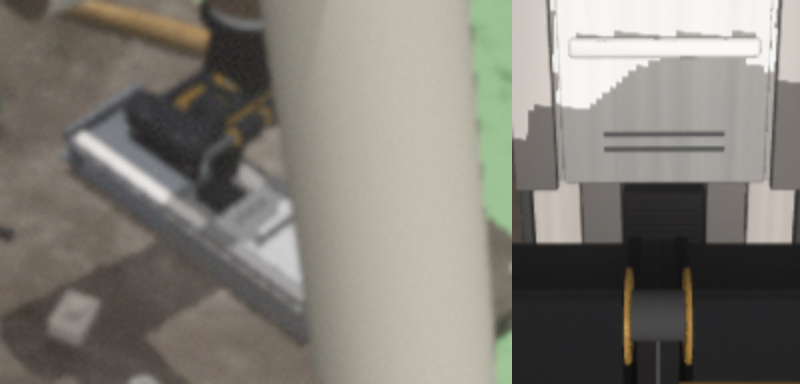

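The fingertips sit over the tab: finger centre at crop column 660, tab at 664, and the front edge of the cover is clear. I'll press down now.

>>> drive_tool --rows '[{"tx": 0.15, "ty": 0.1, "tz": 0.8, "ax": 0, "ay": 0, "az": 0, "claw": 0}, {"tx": 0, "ty": 0, "tz": 0.4, "ax": 0, "ay": 0, "az": 0, "claw": 0}, {"tx": 0, "ty": 0, "tz": 0.3, "ax": 0, "ay": 0, "az": 0, "claw": 0}, {"tx": 0, "ty": 0, "tz": 0.2, "ax": 0, "ay": 0, "az": 0, "claw": 0}, {"tx": 0, "ty": 0, "tz": 0.2, "ax": 0, "ay": 0, "az": 0, "claw": 0}, {"tx": 0, "ty": 0, "tz": 0.2, "ax": 0, "ay": 0, "az": 0, "claw": 0}, {"tx": 0, "ty": 0, "tz": 0.1, "ax": 0, "ay": 0, "az": 0, "claw": 0}, {"tx": 0, "ty": 0, "tz": 0, "ax": 0, "ay": 0, "az": 0, "claw": 0}]'

```text
time_s: 3.13
tcp_pos: [0.5057, -0.1878, 0.0427]
ee_rot: [[-0.995, -0.103, -0.0], [-0.103, 0.995, 0.0], [0.0, 0.0, -1.0]]
wrist_force: [-1.4, 1.4, 4.0]
gripper_width: 0.007
gripper_force: 1.9
```

>>> drive_tool --rows '[{"tx": 0, "ty": 0, "tz": 0.1, "ax": 0, "ay": 0, "az": 0, "claw": 0}, {"tx": 0, "ty": 0, "tz": 0.1, "ax": 0, "ay": 0, "az": 0, "claw": 0}, {"tx": 0, "ty": 0, "tz": 0, "ax": 0, "ay": 0, "az": 0, "claw": 0}]'

```text
time_s: 3.38
tcp_pos: [0.5057, -0.1878, 0.0423]
ee_rot: [[-0.995, -0.103, -0.0], [-0.103, 0.995, -0.0], [0.0, -0.0, -1.0]]
wrist_force: [-5.5, 3.7, 14.8]
gripper_width: 0.009
gripper_force: 7.3
```

>>> drive_tool --rows '[{"tx": 0, "ty": 0, "tz": 0.08, "ax": 0, "ay": 0, "az": 0, "claw": 0}, {"tx": 0, "ty": 0, "tz": 0, "ax": 0, "ay": 0, "az": 0, "claw": 0}]'

```text
time_s: 3.55
tcp_pos: [0.5057, -0.1878, 0.0423]
ee_rot: [[-0.995, -0.104, -0.0], [-0.104, 0.995, -0.001], [0.0, -0.0, -1.0]]
wrist_force: [-6.6, 4.3, 19.1]
gripper_width: 0.001
gripper_force: 9.6
```

>>> drive_tool --rows '[{"tx": 0, "ty": 0, "tz": -2, "ax": 0, "ay": 0, "az": 0, "claw": 0}, {"tx": 0, "ty": 0, "tz": -3.5, "ax": 0, "ay": 0, "az": 0, "claw": 0}, {"tx": 0, "ty": 0, "tz": 0, "ax": 0, "ay": 0, "az": 0, "claw": 0}, {"tx": 3, "ty": 0, "tz": 0, "ax": 0, "ay": 0, "az": -0.004, "claw": 0}, {"tx": 3, "ty": 0, "tz": 0, "ax": 0, "ay": 0, "az": -0.004, "claw": 0}, {"tx": 3, "ty": 0, "tz": 0, "ax": 0, "ay": 0, "az": 0, "claw": 0}, {"tx": 0.5, "ty": 0, "tz": 0, "ax": 0, "ay": 0, "az": 0, "claw": 0}, {"tx": 0, "ty": 0, "tz": 0, "ax": 0, "ay": 0, "az": 0, "claw": 0}, {"tx": 0, "ty": 0, "tz": 0, "ax": 0, "ay": 0, "az": 0, "claw": 0}]'

```text
time_s: 4.3
tcp_pos: [0.4124, -0.1983, 0.0951]
ee_rot: [[-0.994, -0.111, 0.002], [-0.111, 0.994, -0.001], [-0.002, -0.001, -1.0]]
wrist_force: [-0.2, 0.6, 0.3]
gripper_width: 0.002
gripper_force: 0.0
```

Run:
```python
from h import *
s=sense();print(s['tcp_pos'],s['wrist_force'])
p,d=capture("scene");q=p[100:220,240:400];p2,_=capture("wrist")
cv2.imwrite('pics/b.png',np.hstack([cv2.resize(q,(440,330),interpolation=2),cv2.resize(p2[100:340,130:392],(360,330))])[:,:,::-1])
```

```text
[ 0.41243808 -0.19831181  0.09511138] [-0.21335744  0.63767422  0.30359955]
```

View pics/b.png

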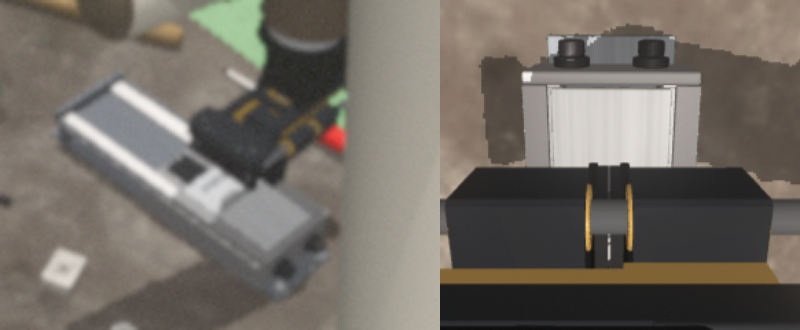

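The fingertips are over the cover behind the rib, centred on it, and nothing else was touched. I'll lower behind the rib.

>>> drive_tool --rows '[{"tx": 0, "ty": 0.05, "tz": 2.2, "ax": 0, "ay": 0, "az": 0, "claw": 0}, {"tx": 0, "ty": 0, "tz": 1.5, "ax": 0, "ay": 0, "az": 0, "claw": 0}, {"tx": 0, "ty": 0, "tz": 0.4, "ax": 0, "ay": 0, "az": 0, "claw": 0}, {"tx": 0, "ty": 0, "tz": 0, "ax": 0, "ay": 0, "az": 0, "claw": 0}, {"tx": 0, "ty": 0, "tz": 0, "ax": 0, "ay": 0, "az": 0, "claw": 0}]'

```text
time_s: 4.82
tcp_pos: [0.4123, -0.1976, 0.0539]
ee_rot: [[-0.994, -0.111, 0.0], [-0.111, 0.994, -0.0], [-0.0, -0.0, -1.0]]
wrist_force: [0.2, 0.1, 0.1]
gripper_width: 0.009
gripper_force: 0.0
```

>>> drive_tool --rows '[{"tx": -0.5, "ty": 0, "tz": 0, "ax": 0, "ay": 0, "az": 0, "claw": 0}, {"tx": -0.5, "ty": 0, "tz": 0, "ax": 0, "ay": 0, "az": 0, "claw": 0}, {"tx": -0.3, "ty": 0, "tz": 0, "ax": 0, "ay": 0, "az": 0, "claw": 0}, {"tx": -0.3, "ty": 0, "tz": 0, "ax": 0, "ay": 0, "az": 0, "claw": 0}, {"tx": -0.3, "ty": 0, "tz": 0, "ax": 0, "ay": 0, "az": 0, "claw": 0}, {"tx": -0.3, "ty": 0, "tz": 0, "ax": 0, "ay": 0, "az": 0, "claw": 0}, {"tx": -0.3, "ty": 0, "tz": 0, "ax": 0, "ay": 0, "az": 0, "claw": 0}]'

```text
time_s: 5.4
tcp_pos: [0.4356, -0.1947, 0.0537]
ee_rot: [[-0.994, -0.11, -0.002], [-0.11, 0.994, 0.0], [0.002, 0.0, -1.0]]
wrist_force: [-3.5, -0.3, 2.6]
gripper_width: 0.004
gripper_force: 1.6
```

The cover slides at about 3.5 N with the tab clear below it, so I'll go on.

>>> drive_tool --rows '[{"tx": -0.5, "ty": 0, "tz": 0, "ax": 0, "ay": 0, "az": 0, "claw": 0}, {"tx": -0.6, "ty": 0, "tz": 0, "ax": 0, "ay": 0, "az": 0, "claw": 0}, {"tx": -0.6, "ty": 0, "tz": 0, "ax": 0, "ay": 0, "az": 0, "claw": 0}, {"tx": -0.6, "ty": 0, "tz": 0, "ax": 0, "ay": 0, "az": 0, "claw": 0}, {"tx": -0.6, "ty": 0, "tz": 0, "ax": 0, "ay": 0, "az": 0, "claw": 0}, {"tx": -0.6, "ty": 0, "tz": 0, "ax": 0, "ay": 0, "az": 0, "claw": 0}, {"tx": -0.6, "ty": 0, "tz": 0, "ax": 0, "ay": 0, "az": 0, "claw": 0}, {"tx": -0.6, "ty": 0, "tz": 0, "ax": 0, "ay": 0, "az": 0, "claw": 0}, {"tx": -0.6, "ty": 0, "tz": 0, "ax": 0, "ay": 0, "az": 0, "claw": 0}, {"tx": -0.6, "ty": 0, "tz": 0, "ax": 0, "ay": 0, "az": 0, "claw": 0}]'

```text
time_s: 6.23
tcp_pos: [0.4955, -0.1881, 0.0537]
ee_rot: [[-0.994, -0.111, 0.0], [-0.111, 0.994, -0.0], [-0.0, -0.0, -1.0]]
wrist_force: [-2.0, -0.1, 1.3]
gripper_width: 0.008
gripper_force: 1.0
```

>>> drive_tool --rows '[{"tx": -0.6, "ty": 0, "tz": 0, "ax": 0, "ay": 0, "az": 0, "claw": 0}, {"tx": -0.6, "ty": 0, "tz": 0, "ax": 0, "ay": 0, "az": 0, "claw": 0}, {"tx": -0.6, "ty": 0, "tz": 0, "ax": 0, "ay": 0, "az": 0, "claw": 0}, {"tx": -0.6, "ty": 0, "tz": 0, "ax": 0, "ay": 0, "az": 0, "claw": 0}, {"tx": -0.6, "ty": 0, "tz": 0, "ax": 0, "ay": 0, "az": 0, "claw": 0}, {"tx": -0.6, "ty": 0, "tz": 0, "ax": 0, "ay": 0, "az": 0, "claw": 0}, {"tx": 0, "ty": 0, "tz": 0, "ax": 0, "ay": 0, "az": 0, "claw": 0}]'

```text
time_s: 6.82
tcp_pos: [0.5326, -0.1842, 0.0538]
ee_rot: [[-0.994, -0.111, 0.002], [-0.111, 0.994, -0.0], [-0.002, -0.001, -1.0]]
wrist_force: [0.1, 0.1, 1.3]
gripper_width: 0.005
gripper_force: 0.0
```

>>> drive_tool --rows '[{"tx": -0.5, "ty": 0, "tz": 0, "ax": 0, "ay": 0, "az": 0, "claw": 0}, {"tx": -0.5, "ty": 0, "tz": 0, "ax": 0, "ay": 0, "az": 0, "claw": 0}, {"tx": -0.5, "ty": 0, "tz": 0, "ax": 0, "ay": 0, "az": 0, "claw": 0}, {"tx": -0.5, "ty": 0, "tz": 0, "ax": 0, "ay": 0, "az": 0, "claw": 0}, {"tx": -0.5, "ty": 0, "tz": 0, "ax": 0, "ay": 0, "az": 0, "claw": 0}, {"tx": -0.5, "ty": 0, "tz": 0, "ax": 0, "ay": 0, "az": 0, "claw": 0}, {"tx": -0.5, "ty": 0, "tz": 0, "ax": 0, "ay": 0, "az": 0, "claw": 0}, {"tx": -0.5, "ty": 0, "tz": 0, "ax": 0, "ay": 0, "az": 0, "claw": 0}, {"tx": -0.5, "ty": 0, "tz": 0, "ax": 0, "ay": 0, "az": 0, "claw": 0}, {"tx": -0.3, "ty": 0, "tz": 0, "ax": 0, "ay": 0, "az": 0, "claw": 0}]'

```text
time_s: 7.65
tcp_pos: [0.5792, -0.1788, 0.0537]
ee_rot: [[-0.994, -0.111, 0.001], [-0.111, 0.994, -0.0], [-0.001, -0.0, -1.0]]
wrist_force: [-2.0, -0.7, 1.1]
gripper_width: 0.005
gripper_force: 1.2
```

>>> drive_tool --rows '[{"tx": -0.2, "ty": 0, "tz": 0, "ax": 0, "ay": 0, "az": 0, "claw": 0}, {"tx": -0.2, "ty": 0, "tz": 0, "ax": 0, "ay": 0, "az": 0, "claw": 0}, {"tx": -0.2, "ty": 0, "tz": 0, "ax": 0, "ay": 0, "az": 0, "claw": 0}]'

```text
time_s: 7.9
tcp_pos: [0.5842, -0.1783, 0.0538]
ee_rot: [[-0.994, -0.11, -0.0], [-0.11, 0.994, 0.0], [0.0, 0.0, -1.0]]
wrist_force: [-2.3, -0.6, 0.6]
gripper_width: 0.002
gripper_force: 1.0
```

>>> drive_tool --rows '[{"tx": -0.2, "ty": 0, "tz": 0, "ax": 0, "ay": 0, "az": 0, "claw": 0}, {"tx": -0.15, "ty": 0, "tz": 0, "ax": 0, "ay": 0, "az": 0, "claw": 0}, {"tx": -0.1, "ty": 0, "tz": 0, "ax": 0, "ay": 0, "az": 0, "claw": 0}, {"tx": 0, "ty": 0, "tz": 0, "ax": 0, "ay": 0, "az": 0, "claw": 0}]'

```text
time_s: 8.23
tcp_pos: [0.5891, -0.1777, 0.0538]
ee_rot: [[-0.994, -0.111, 0.0], [-0.111, 0.994, -0.0], [-0.0, -0.0, -1.0]]
wrist_force: [-1.6, -0.4, 0.5]
gripper_width: 0.004
gripper_force: 0.7
```

>>> drive_tool --rows '[{"tx": -0.12, "ty": 0, "tz": 0, "ax": 0, "ay": 0, "az": 0, "claw": 0}, {"tx": -0.12, "ty": 0, "tz": 0, "ax": 0, "ay": 0, "az": 0, "claw": 0}, {"tx": -0.12, "ty": 0, "tz": 0, "ax": 0, "ay": 0, "az": 0, "claw": 0}, {"tx": 0, "ty": 0, "tz": 0, "ax": 0, "ay": 0, "az": 0, "claw": 0}]'

```text
time_s: 8.57
tcp_pos: [0.5894, -0.1777, 0.0537]
ee_rot: [[-0.994, -0.11, -0.007], [-0.11, 0.994, 0.0], [0.007, 0.001, -1.0]]
wrist_force: [-7.9, -0.4, 6.1]
gripper_width: -0.0
gripper_force: 3.9
```

Force rises and motion stops at x = 0.589 as predicted, so the cover is against the stop. I'll back off and look.

>>> drive_tool --rows '[{"tx": -0.1, "ty": 0, "tz": 0, "ax": 0, "ay": 0, "az": 0, "claw": 0}, {"tx": 0, "ty": 0, "tz": 0, "ax": 0, "ay": 0, "az": 0, "claw": 0}, {"tx": 0.6, "ty": 0, "tz": 0, "ax": 0, "ay": 0, "az": 0, "claw": 0}, {"tx": 0.8, "ty": 0, "tz": 0, "ax": 0, "ay": 0, "az": 0, "claw": 0}, {"tx": 0, "ty": 0, "tz": -1.5, "ax": 0, "ay": 0, "az": 0, "claw": 0}, {"tx": 0, "ty": 0, "tz": -3, "ax": 0, "ay": 0, "az": 0, "claw": 0}, {"tx": 0, "ty": 0, "tz": -3.5, "ax": 0, "ay": 0, "az": 0, "claw": 0}, {"tx": 0, "ty": 0, "tz": -3.5, "ax": 0, "ay": 0, "az": 0, "claw": 0}, {"tx": 2, "ty": 0, "tz": -2, "ax": 0, "ay": 0, "az": 0, "claw": 0}, {"tx": 0, "ty": 0, "tz": 0, "ax": 0, "ay": 0, "az": 0, "claw": 0}]'

```text
time_s: 9.4
tcp_pos: [0.561, -0.1816, 0.195]
ee_rot: [[-0.994, -0.111, 0.012], [-0.111, 0.994, -0.001], [-0.012, -0.003, -1.0]]
wrist_force: [0.1, -0.2, 0.3]
gripper_width: 0.005
gripper_force: 0.0
```

>>> drive_tool --rows '[{"tx": -3, "ty": 0, "tz": 0, "ax": 0, "ay": 0, "az": 0, "claw": 0}, {"tx": -3, "ty": 0, "tz": 0, "ax": 0, "ay": 0, "az": 0, "claw": 0}, {"tx": -3, "ty": 0, "tz": 0, "ax": 0, "ay": 0, "az": 0, "claw": 0}, {"tx": -3, "ty": 0, "tz": 0, "ax": 0, "ay": 0, "az": 0, "claw": 0}, {"tx": -3, "ty": 0, "tz": 0, "ax": 0, "ay": 0, "az": 0, "claw": 0}, {"tx": 0, "ty": 0, "tz": 0, "ax": 0, "ay": 0, "az": 0, "claw": 0}, {"tx": 0, "ty": 0, "tz": 0, "ax": 0, "ay": 0, "az": 0, "claw": 0}]'

```text
time_s: 9.98
tcp_pos: [0.7094, -0.1638, 0.1862]
ee_rot: [[-0.994, -0.111, -0.002], [-0.111, 0.994, 0.001], [0.002, 0.001, -1.0]]
wrist_force: [-1.3, -0.0, -1.3]
gripper_width: 0.006
gripper_force: 0.0
```

Run:
```python
from h import *
s=sense();print(s['time_s'],s['tcp_pos'],s['wrist_force'])
p,d=capture("wrist");np.savez('w3.npz',p=p,d=d,t=s['tcp_pos'],R=s['ee_rot'])
q,_=capture("scene")
cv2.imwrite('pics/c.png',np.hstack([p[:300,120:420],q[84:384,:400]])[:,:,::-1])
```

```text
9.9833 [ 0.70940849 -0.1637958   0.18619699] [-1.28227789 -0.02324574 -1.3353914 ]
```

View pics/c.png

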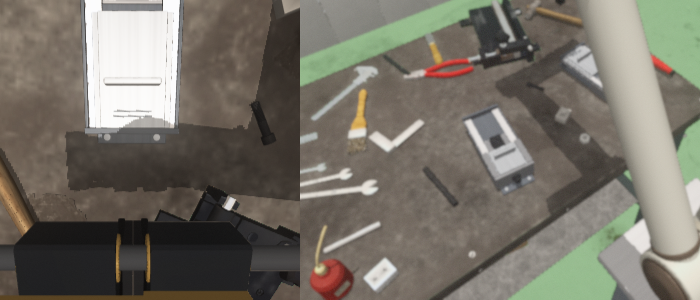

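The wrist view shows the cover flat between the rails with its front edge at the stop (crop row about 128). The rib is at about (252,81) in the full image, and the short box and loose things look untouched. I'll check the numbers, then hand in.

Run:
```python
from h import *
f=np.load('w3.npz');c=camera_params('wrist');T=c['tool_from_camera']
O=np.array([.502,-.1875,0]);a=np.radians(6.35);B=np.array([[np.cos(a),np.sin(a),0],[-np.sin(a),np.cos(a),0],[0,0,1]])
for l,uv,z in(('rib',(252,81),.065),('stop',(252,130),.052)):print(l,(B@(wray(f,uv,z)-O)).round(4))
for uv in((220,50),(285,50),(220,105),(285,105),(252,81),(252,60)):
    q=T[:3,:3]@(np.linalg.solve(c['intrinsics'],[*uv,1])*f['d'][uv[1],uv[0]])+T[:3,3]
    print(uv,(B@(f['R']@q+f['t']-O)).round(4))
```

```text
rib [ 1.02e-01 -1.00e-04  6.50e-02]
stop [ 1.485e-01 -1.000e-04  5.200e-02]
(220, 50) [ 0.0713 -0.0318  0.049 ]
(285, 50) [0.0712 0.0326 0.0486]
(220, 105) [ 0.1231 -0.0337  0.0464]
(285, 105) [0.123  0.0348 0.0437]
(252, 81) [ 1.02e-01 -1.00e-04  6.57e-02]
(252, 60) [ 0.08   -0.0001  0.0471]
```

The rib is at 102 mm (101 expected), the cover's top is at about 48 mm, and it lies flat at the stop.

```bash
python3 -c "
from station import *
print(finish_job())"
```

```text
the job is handed in; nothing more can be done
None
```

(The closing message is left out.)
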